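# Edge a sample plate off its storage block and load it into the sampler slot

## Robot

A 7-joint arm with a two-finger parallel gripper is mounted at the origin on the work surface. World frame = base frame: x ahead of the robot, y to its left, z up, the work surface at z = 0. Lengths are in m, angles in rad, forces in N, time in s.
With the tool pointing down it reaches from about 0.4 to 0.85 m from the base axis. Payload 4.5 kg.
Tool frame: the origin (TCP) lies midway between the tips of the shut fingers; the grasp point (between the pads) lies 19 mm behind it; z points along the fingers, y is the direction in which the jaws open and shut (so a half turn about z gives the same grasp; the last joint's range is limited). The gripper opens to 88 mm and grips with 3 to 60 N. Pads are 18 mm wide; open, the fingers measure 123 mm over their backs; the gripper's body (75 mm by 187 mm) begins 45 mm behind the grasp point.
Start: joints at [-1.249, 0.689, -0.195, 1.565, 0.157, 0.902, -0.215], TCP at [0.177, 0.599, 0.239] pointing down, gripper open.
Joint ranges: [-3.01, 3.01], [-0.46, 2.08], [-1.47, 1.51], [0.13, 2.56], [-1, 4.14], [0.04, 2.09], [-2.66, 2.66]. Speed limits (rad/s): [2.57, 2.57, 3.14, 3.14, 3.14, 3.14, 3.14].

## Interface

Orientations are given as a unit quaternion [x, y, z, w].
In Python, from plant import get_state, snapshot, finish_job, find_in gives the robot as it stands.
- The arm moves only by the shell command python3 -m creep 'ROWS' [OPENING] [FORCE]. ROWS is JSON, one flat list of numbers, 6 for each row, row after row: the shift along the tool's x, y, z in mm, then the turn, a rotation vector about the tool's x, y, z in degrees. In form: [tx, ty, tz, wx, wy, wz, tx, ty, tz, wx, wy, wz, ...]. A call has 1 to 5 rows; each row shifts and turns the pose as measured when the row begins, along the tool's axes as they then stand; what a row does not reach is not made up. A row lasts 1/12 s, in which the tool goes at most 41.7 mm and 7.16 degrees, less where a joint would pass 70% of its speed; a pose out of reach is approached as far as the arm can. A call is refused whole if a number of a shift passes 41.7 or a number of a turn 7.16, either way. A call with a gripper value outside its range is refused whole. OPENING is the finger opening in mm, from 0 to 88.1, set as the call begins (- or left out, the last holds). The fingers move at their own pace and stop on an object; FORCE is the grip in N (left out, the last holds). Time passes only in rows, so rows that do not move let the fingers close. It gives the time, the measured TCP pose, the force and the opening at its end, in the units of the state.
- get_state(): the state, without advancing time (a new reading comes with each control period).
- snapshot(name): name is "scene" or "top" or "wrist"; returns a dict with "color" (384x512x3 uint8, red, green, blue), "intrinsics" (3x3 intrinsics, pixels), "dist_coeffs" ([k1, k2, p1, p2, k3] as OpenCV has them; the pictures are not rectified), "extrinsics" (4x4, takes a point from world to camera coordinates). Camera axes: x right, y down, z forward; pixel columns grow to the right and rows downward; lengths in m; the calibration is good to about 2 mm. A picture is of the moment at which its call begins. There is no depth.
- finish_job(): hands the job in, once; it reports no verdict.
Trained networks look in the newest picture that a camera, given by its name, has taken for a name from the list of things; names that differ only in an ending like _2 or _b are one class to them, and where a whole thing is asked for, a point or a joint stands for the part that bears it (a point fixed in the world has none). Each returns a list of dicts, best first, with "score" (0 to 1); they miss things now and then, are a little off and sometimes report something else, mostly with a low value. They report only what shows in the picture. A call takes as long as a camera call. They do not tell look-alikes from the thing itself.
- find_in(thing, camera): "xy" ([column, row] in pixels, amid what is visible of it).
The state is a dict: "clock": time; "q": joint angles; "qd": joint speeds; "joint_torque": joint torques, N m; "tool_pos": TCP position; "eef_rot": TCP orientation; "contact_force": force on the tool from outside, world axes, zero at the start; "moment": the same for the moment, N m; "opening": opening from 0.0 (shut) to 1.0 (fully open).
Only numpy, scipy, OpenCV 4.12 (cv2) and the standard library are available. Lean on these libraries where they do the work, as an engineer would, in place of code of your own. Each camera call takes 0.05 s, during which the arm holds its last target.

## Task

The flat metal sample plate lies sunk flush in the dark grey storage block. Press on it lightly with a closed gripper and draw it out over the block's open front edge, without letting it drop, until it overhangs enough to be pinched by its two long sides; then carry it to the white sampler and slide it fully home against the stop in the loading slot, lying flat, and let go. Press and push gently (never more than about 3 kg) and leave the other things on the bench alone.

Things in the scene. Friction and masses are not known exactly. Their poses are not given: they have to be found in the camera images.
- plate: flat aluminium sample plate, 120 (its x) x 56 (its y) x 6 mm, 80 to 150 g, top flat, with printed dark spots. Origin: centre of its underside; z up. It starts flat on the storage block's bed, its -x end 5 to 20 mm inside the open front edge. It slides easily on both beds (friction 0.2 to 0.35); rubber fingertips grip it much better. With more than half overhanging it tips off.
- plate_front (a point): middle of the lower edge of the plate's -x end face, the end that leads when it is drawn out: 60 mm from the plate's centre along its -x; axes as the plate
- deck: dark grey storage block, fixed, 160 (x) x 118 x 66 mm high, left or right on the bench, turned up to 0.25 rad. In its top, along x, a channel 59 mm wide, 6 mm deep: bed 60 mm above the bench, side walls and back stop (x = +70 mm) flush with the plate's top. Open only at the front, x = -75 mm, with free space before it down to the bench. Origin: at bench level on the channel's centre line; z up.
- deck_edge (a point): middle of the bed's open front edge on the storage block (x = -75 mm, 60 mm above the bench), axes as the block: the plate must be drawn out along -x
- dock: white sampler, fixed, 220 (x) x 124 x 95 mm high, on the bench's other side, turned up to 0.25 rad. Slot from x = -60 mm (open front) to a stop at x = +20 mm: bed 50 mm above the bench, walls 60 mm apart, 10 mm high, mouth flared to about 75 mm in its first 20 mm. From x = -20 mm it is roofed, 11 mm above the bed; roof's top 95 mm up. Origin: at bench level on the slot's centre line; z up.
- dock_edge (a point): middle of the bed's front edge at the mouth of the sampler's slot, 50 mm above the bench, axes as the sampler: the plate goes in along +x with its +x end first
- dock_stop (a point): foot of the solid stop at the slot's inner end, on the slot's centre line, at bed height (50 mm above the bench), axes as the sampler. When the plate is home its +x end touches the stop, its centre lies 60 mm before this point and its -x end overhangs the mouth by 40 mm
- mouse: grey computer mouse, 100 x 58 x 34 mm, bystander; origin at the centre of its underside
- vial: small amber vial with black cap, 28 mm across, 50 mm high, bystander; origin at the centre of its underside
- reagent: amber bottle with black cap, 70 mm across, 150 mm high, bystander; origin at the centre of its underside
- beaker: glass beaker, 70 mm across, 90 mm high, bystander; origin at the centre of its underside
Things that resemble listed ones, but are neither listed nor needed, are in the scene too. What is meant by the plate is not brown, purple or turquoise, and is the smaller of those in its own colour.

How it is judged:
On the way, in this order (a step that is already met when the one before it is completed fails the run):
1. the plate, still lying on the storage block's bed, overhangs its front edge by more than 25 mm (x of plate_front in the frame of deck_edge below -0.025 m and z of plate in the frame of deck_edge between -0.004 and 0.004 m and angle between plate's own z axis and vertical below 0.06 rad), for 0.2 s.
2. the plate is held clear of the storage block (contact force between plate and deck below 0.01 N and contact force between the fingers and plate above 1 N and height (world z) of plate above 0.052 m), for 0.2 s.
At the end, for the whole second after the job is handed in: the plate lies flat on the bed of the sampler's slot (underside within 2 mm of the bed, tilt under 0.05 rad, in line within 0.06 rad), its inner end within 3 mm of the stop, released and at rest (x of plate in the frame of dock_stop between -0.063 and -0.057 m and z of plate in the frame of dock_stop between -0.002 and 0.002 m and angle between the x axis of plate and the x axis of dock, either way round below 0.06 rad and angle between plate's own z axis and vertical below 0.05 rad and contact force between the fingers and plate below 0.01 N and linear speed of plate below 0.01 m/s); the robot touches nothing.
It fails at once if the plate is pressed on the storage block with more than 40 N (contact force between plate and deck above 40 N).
It fails at once if the plate is pressed on the sampler with more than 40 N (contact force between plate and dock above 40 N).
It fails at once if the plate drops or tips over (tilted more than 0.5 rad, or lower than 40 mm above the bench) (angle between plate's own z axis and vertical above 0.5 rad or height (world z) of plate below 0.04 m).
It fails at once if a bystander is moved more than 20 mm or knocked over (distance of any of mouse, vial, reagent, beaker from where it was at the start of the episode above 0.02 m or angle between any of mouse, vial, reagent, beaker's own z axis and vertical above 0.4 rad).
It also fails if it takes over 61 s, if anything falls off the work surface, if the arm or the gripper's body presses on something with over 40 N, if the wrist force passes 120 N, or if a joint passes its speed limit or range.

## Working session

There is one attempt and no reset: what is moved stays moved. The work goes in short steps, Python scripts to look and compute and a shell command to move; the robot and the scene stay as the last step left them, time stands still between calls to the robot, and variables do not carry over. Pictures are saved under pics/ and viewed, and the job is handed in when it is done.

```bash
ls -la; mkdir -p pics; cat > h.py <<'E'
import numpy as np,cv2
from plant import get_state,snapshot,finish_job,find_in
from scipy.spatial.transform import Rotation as R
def snap(cam,fn):
    s=snapshot(cam); cv2.imwrite('pics/'+fn+'.png',s['color'][:,:,::-1]); np.savez('pics/'+fn+'.npz',**s); return s
def ray(s,uv):
    K=np.array(s['intrinsics']);d=np.array(s['dist_coeffs']);E=np.array(s['extrinsics'])
    p=cv2.undistortPoints(np.array([[uv]],float),K,d)[0,0]
    Rm=E[:3,:3];c=-Rm.T@E[:3,3];v=Rm.T@np.array([p[0],p[1],1]);return c,v/np.linalg.norm(v)
def atz(s,uv,z):
    c,v=ray(s,uv);return c+v*(z-c[2])/v[2]
def proj(s,P):
    E=np.array(s['extrinsics']);r=cv2.Rodrigues(E[:3,:3])[0]
    return cv2.projectPoints(np.array(P,float).reshape(-1,1,3),r,E[:3,3],np.array(s['intrinsics'],float),np.array(s['dist_coeffs'],float))[0].reshape(-1,2)
def load(fn): return dict(np.load('pics/'+fn+'.npz'))
E
python3 - <<'E'
from h import *
for c in ['scene','top','wrist']:
    s=snap(c,c+'0')
    for t in ['plate','deck','dock','plate_front','deck_edge','dock_edge','dock_stop','mouse','vial','reagent','beaker']:
        print(c,t,[(np.round(r['xy']).tolist(),round(r['score'],2)) for r in find_in(t,c)[:5]])
st=get_state();print(st)
E
```

```text
total 12
drwxr-xr-x  3 agent agent 4096 Dec  6 08:19 .
drwxr-xr-x 23 root  root  4096 Dec  6 08:19 ..
drwxr-xr-x  2 agent agent 4096 Dec  6 08:19 pics
scene plate [([184.0, 217.0], 0.89), ([244.0, 286.0], 0.88), ([170.0, 178.0], 0.8), ([130.0, 280.0], 0.78), ([113.0, 200.0], 0.68)]
scene deck [([188.0, 234.0], 0.84)]
scene dock [([332.0, 193.0], 0.68)]
scene plate_front [([170.0, 180.0], 0.84), ([116.0, 200.0], 0.8), ([239.0, 284.0], 0.63), ([124.0, 279.0], 0.59), ([181.0, 216.0], 0.56)]
scene deck_edge [([187.0, 232.0], 0.93)]
scene dock_edge [([335.0, 196.0], 0.6)]
scene dock_stop [([332.0, 196.0], 0.85)]
scene mouse [([229.0, 178.0], 0.89)]
scene vial [([262.0, 222.0], 0.66)]
scene reagent [([376.0, 173.0], 0.72)]
scene beaker [([91.0, 224.0], 0.74)]
top plate [([301.0, 129.0], 0.82), ([377.0, 164.0], 0.82), ([384.0, 262.0], 0.79), ([332.0, 192.0], 0.55), ([324.0, 278.0], 0.55)]
top deck [([324.0, 194.0], 0.97)]
top dock [([189.0, 177.0], 0.89)]
top plate_front [([381.0, 161.0], 0.76), ([386.0, 259.0], 0.68), ([322.0, 276.0], 0.67), ([330.0, 188.0], 0.64), ([303.0, 128.0], 0.56)]

[... 507 characters left out ...]
': array([-1.24925432,  0.68914246, -0.19457387,  1.56528105,  0.15727487,
        0.90247564, -0.21507996]), 'qd': array([ 3.48897235e-05,  1.11222500e-03,  3.71722801e-04, -9.00842154e-04,
        2.19784404e-03,  3.82478119e-04,  3.58305288e-03]), 'joint_torque': array([-1.37364386e-04, -5.27484047e+01, -1.26707084e+00, -1.53743809e+01,
       -5.19195304e-02, -6.24122240e-04,  3.04334367e-05]), 'tool_pos': array([0.17735832, 0.59934375, 0.23872059]), 'eef_rot': array([ 1.43373039e-01,  9.89668717e-01,  3.67466888e-05, -6.34197885e-06]), 'contact_force': array([ 0.2439331 , -0.97415117, -0.70253195]), 'moment': array([-0.05386175,  0.035367  , -0.00866287]), 'opening': 1.0009266228795313}
```

```bash
python3 - <<'E'
import cv2,numpy as np
a=cv2.imread('pics/scene0.png');b=cv2.imread('pics/top0.png')
cv2.imwrite('pics/s_v.png',cv2.resize(a,(800,600)));cv2.imwrite('pics/t_v.png',cv2.resize(b,(800,600)))
cv2.imwrite('pics/t_c1.png',cv2.resize(b[110:300,260:420],None,fx=3.1,fy=3.1,interpolation=cv2.INTER_CUBIC))
E
```

```text
(no output)
```

View pics/s_v.png

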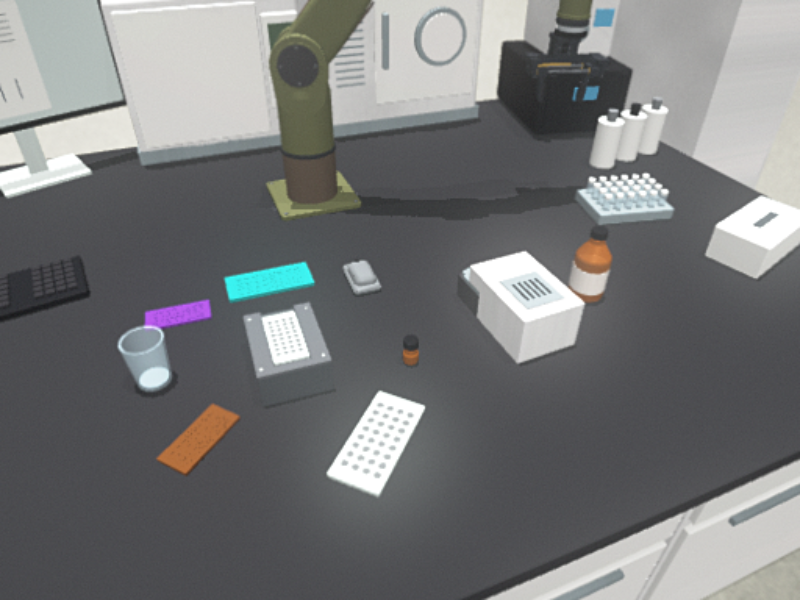

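View pics/t_v.png

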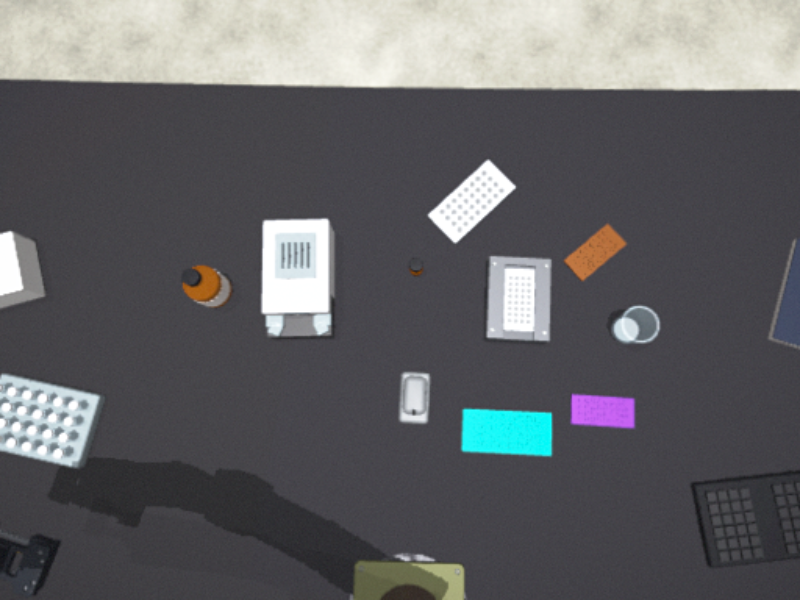

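View pics/t_c1.png

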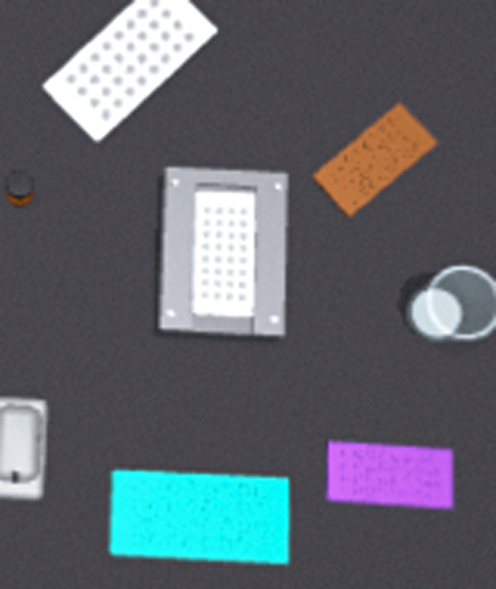

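```bash
python3 - <<'E'
from h import *
s=load('top0')
print('cam',ray(s,[256,192]))
f=lambda u,v:(u/3.1+260,v/3.1+110)
for n,u,v,z in [('dBL',165,168,.066),('dBR',288,173,.066),('dFR',285,335,.066),('dFL',160,330,.066),('pBL',196,190,.066),('pBR',256,193,.066),('pFR',253,319,.066),('pFL',193,314,.066)]:
    print(n,np.round(atz(s,f(u,v),z),4))
g=lambda u,v:(u*.64,v*.64)
for n,u,v,z in [('kBL',263,219,.095),('kBR',327,219,.095),('kFR',330,313,.095),('kFL',262,312,.095),('bFL',268,337,.05),('bFR',332,337,.05),('mouse',415,398,.02),('vial',416,268,.05),('reag',200,280,.15),('beak',640,325,.0)]:
    print(n,np.round(atz(s,g(u,v),z),4))
E
```

```text
cam (array([ 0.38437664, -0.0119834 ,  1.31114477]), array([ 0.16486406,  0.03176742, -0.98580458]))
dBL [ 0.6824 -0.1439  0.066 ]
dBR [ 0.6798 -0.2638  0.066 ]
dFR [ 0.5206 -0.259   0.066 ]
dFL [ 0.5225 -0.1397  0.066 ]
pBL [ 0.6609 -0.1742  0.066 ]
pBR [ 0.6591 -0.2325  0.066 ]
pFR [ 0.5352 -0.2287  0.066 ]
pFL [ 0.5387 -0.1713  0.066 ]
kBL [0.7406 0.2966 0.095 ]
kBR [0.7433 0.1726 0.095 ]
kFR [0.5599 0.1585 0.095 ]
kFL [0.559  0.2871 0.095 ]
bFL [0.5166 0.2833 0.05  ]
bFR [0.5195 0.1588 0.05  ]
mouse [ 0.4071 -0.0049  0.02  ]
vial [ 0.66   -0.0012  0.05  ]
reag [0.6073 0.39   0.15  ]
beak [ 0.5638 -0.4508  0.    ]
```

```bash
python3 - <<'E'
from h import *
s=load('wrist0');st=get_state()
T=np.eye(4);T[:3,:3]=R.from_quat(st['eef_rot']).as_matrix();T[:3,3]=st['tool_pos']
C=np.linalg.inv(np.array(s['extrinsics']));M=np.linalg.inv(T)@C;np.save('cam_tool.npy',M);print(np.round(M,3),s['intrinsics'])
E
cat >> h.py <<'E'
def tgt(p=None,xa=None):
    """shift in tool axes mm to world point p ; yaw to tool-x heading xa(deg) """
    st=get_state();Rm=R.from_quat(st['eef_rot'])
    xt=Rm.as_matrix()[:,0];a=np.degrees(np.arctan2(xt[1],xt[0]));z=Rm.as_matrix()[:,2]
    print('clock %.2f pos %s xhead %.2f zaxis %s F %s op %.3f'%(st['clock'],np.round(st['tool_pos'],4),a,np.round(z,3),np.round(st['contact_force'],1),st['opening']))
    if p is not None: print('shift',np.round(Rm.inv().apply(np.array(p)-st['tool_pos'])*1e3,1))
    if xa is not None: print('wz', round(-((xa-a+180)%360-180),2))
E
python3 -c "
from h import *
tgt([.42,.2,.30],183.7)"
```

```text
[[-0.    -0.96  -0.28   0.073]
 [ 1.    -0.    -0.    -0.   ]
 [-0.    -0.28   0.96  -0.147]
 [ 0.     0.     0.     1.   ]] [[341.05372368   0.         254.00930068]
 [  0.         341.05372368 188.88898411]
 [  0.           0.           1.        ]]
clock 1.80 pos [0.1774 0.5993 0.2387] xhead 163.51 zaxis [-0.  0. -1.] F [ 0.2 -1.  -0.7] op 1.001
shift [-346.  -314.1  -61.3]
wz -20.19
```

View pics/wrist0.png

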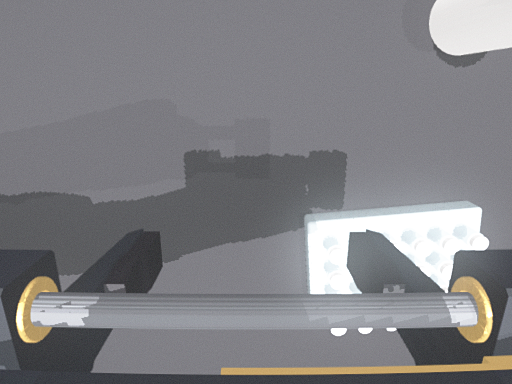

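```bash
python3 -m creep '[-30,-28,-8,0,0,-6.7,-30,-28,-8,0,0,-6.7,-30,-28,-8,0,0,-6.7,-30,-28,-8,0,0,0,-30,-28,-8,0,0,0]' 88 ; python3 -m creep '[-30,-28,-8,0,0,0,-30,-28,-8,0,0,0,-30,-28,-8,0,0,0,-30,-28,-8,0,0,0]' ; python3 -c "
from h import *
tgt([.47,.21,.30],183.7)"
```

```text
clock: 2.22
tool_pos: [0.3066, 0.4547, 0.2766]
eef_rot: [-0.05, 0.999, 0.002, -0.004]
contact_force: [1.4, 0.1, 0.8]
opening: 0.998
clock: 2.55
tool_pos: [0.4364, 0.3538, 0.3079]
eef_rot: [-0.05, 0.999, 0.002, -0.004]
contact_force: [-0.1, 0.1, 0.8]
opening: 0.998
clock 2.55 pos [0.4364 0.3538 0.3079] xhead -174.23 zaxis [-0.007  0.005 -1.   ] F [-0.1  0.1  0.8] op 0.998
shift [ -19.  -146.5    7. ]
wz 2.07
```

```bash
cat >> h.py <<'E'
def rv(xa):
    st=get_state();c=np.cos(np.radians(xa));s=np.sin(np.radians(xa))
    M=np.array([[c,s,0],[s,-c,0],[0,0,-1.]]);print('rotvec deg',np.round(np.degrees((R.from_quat(st['eef_rot']).inv()*R.from_matrix(M)).as_rotvec()),2))
E
python3 -m creep '[-5,-37,2,0,0,1,-5,-37,2,0,0,1,-5,-37,2,0,0,0,-4,-36,1,0,0,0,0,0,0,0,0,0]'; python3 - <<'E'
from h import *
tgt([.47,.21,.3],183.7);rv(183.7)
s=snap('wrist','wk1')
E
```

```text
clock: 2.97
tool_pos: [0.4775, 0.1944, 0.301]
eef_rot: [-0.023, 1.0, 0.002, 0.001]
contact_force: [0.1, -1.1, -0.5]
opening: 0.995
clock 2.97 pos [0.4775 0.1944 0.301 ] xhead -177.36 zaxis [ 0.002  0.004 -1.   ] F [ 0.1 -1.1 -0.5] op 0.995
shift [ 6.8 15.9  1.1]
wz -1.06
rotvec deg [ 0.24  0.14 -1.06]
```

View pics/wk1.png

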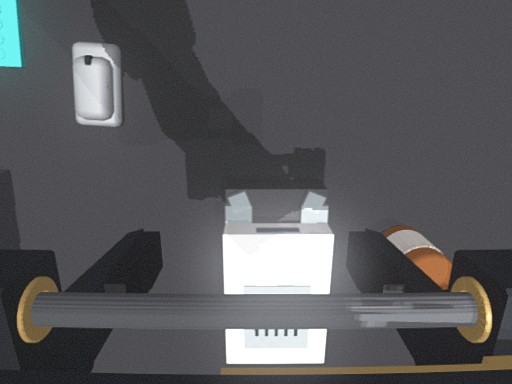

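```bash
python3 - <<'E'
import cv2
b=cv2.imread('pics/wk1.png');cv2.imwrite('pics/wk1c.png',cv2.resize(b[175:285,210:345],None,fx=5.5,fy=5.5,interpolation=cv2.INTER_CUBIC))
b=cv2.imread('pics/top0.png');cv2.imwrite('pics/tkc.png',cv2.resize(b[130:225,155:225],None,fx=6,fy=6,interpolation=cv2.INTER_CUBIC))
E
```

```text
(no output)
```

View pics/wk1c.png

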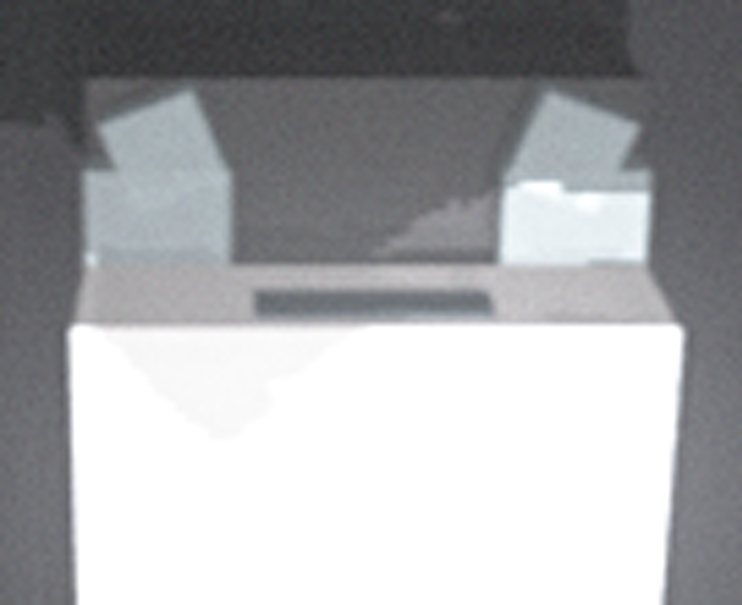

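View pics/tkc.png

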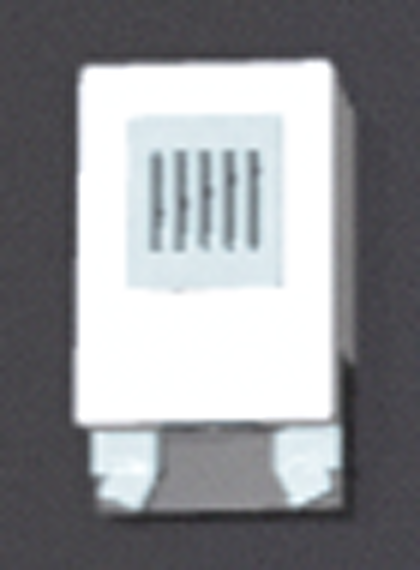

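```bash
cat > fitk.py <<'E'
from h import *
from scipy.optimize import least_squares
def fit(obs,x0,z=False):
    def res(p):
        c,s=np.cos(p[2]),np.sin(p[2]);o=[]
        for S,m,uv in obs:
            m=np.array(m,float)/1e3;P=np.c_[p[0]+c*m[:,0]-s*m[:,1],p[1]+s*m[:,0]+c*m[:,1],m[:,2]+(p[3] if z else 0)]
            o.append((proj(S,P)-uv).ravel())
        return np.concatenate(o)
    r=least_squares(res,x0,loss='soft_l1');return r.x,np.round(res(r.x).reshape(-1,2),1)
E
python3 - <<'E'
from fitk import *
w=load('wk1');t=load('top0')
mw=[(-60,-62,50),(-60,62,50),(-40,-30,60),(-40,30,60),(-20,-62,95),(-20,62,95),(-40,-62,60),(-40,62,60)]
uw=np.array([(85,80),(640,80),(230,172),(507,176),(70,327),(683,325),(88,172),(650,172)])/5.5+(210,175)
mt=[(160,62,95),(160,-62,95),(-20,-62,95),(-20,62,95),(-60,-62,50),(-60,62,50)]
ut=np.array([(82,65),(333,60),(333,422),(77,424),(343,512),(93,515)])/6+(155,130)
for o in ([(w,mw,uw)],[(t,mt,ut)],[(w,mw,uw),(t,mt,ut)]):
    for z in (False,True):
        x,r=fit(o,[.58,.22,.05]+([0] if z else []),z);print(np.round(x,4));
    print(r.tolist())
E
```

```text
[0.5791 0.228  0.0449]
[ 0.5791  0.228   0.0449 -0.    ]
[[0.1, -0.8], [1.1, -0.9], [0.1, 0.7], [-0.5, -0.1], [0.6, -0.2], [-0.6, -0.1], [-0.7, 0.7], [-0.0, 0.6]]
[0.579  0.2251 0.0405]
[0.5756 0.2214 0.0405 0.0196]
[[0.2, -0.0], [0.0, 0.0], [-0.3, -0.4], [-0.3, 0.0], [0.0, 0.1], [0.3, 0.3]]
[0.5791 0.2275 0.0391]
[ 5.792e-01  2.275e-01  3.910e-02 -3.000e-04]
[[0.0, -1.1], [0.9, -0.6], [-0.1, 0.5], [-0.7, 0.0], [0.3, -0.6], [-0.9, 0.1], [-0.9, 0.4], [-0.3, 0.9], [-0.1, 0.6], [-1.0, 0.8], [-1.4, -0.6], [-0.7, -0.3], [-1.1, -0.4], [-0.2, -0.2]]
```

```bash
python3 -m creep '[0,-40,0,0,0,2,0,-40,0,0,0,2,0,-40,0,0,0,0,0,-40,0,0,0,0,0,-40,0,0,0,0]';python3 -m creep '[0,-40,0,0,0,0,0,-40,0,0,0,0,0,-40,0,0,0,0,0,-40,0,0,0,0,0,-35,0,0,0,0]' 0 20; python3 - <<'E'
from h import *
tgt([.49,-.2,.3],178.3);rv(178.3)
s=snap('wrist','wd1')
E
```

```text
clock: 3.43
tool_pos: [0.4793, 0.0143, 0.3001]
eef_rot: [-0.001, 1.0, 0.011, 0.004]
contact_force: [0.7, -0.4, -0.4]
opening: 1.001
clock: 3.85
tool_pos: [0.4829, -0.1827, 0.2969]
eef_rot: [-0.007, 1.0, 0.013, 0.007]
contact_force: [1.2, -0.1, 0.4]
opening: 0.644
clock 3.85 pos [ 0.4829 -0.1827  0.2969] xhead -179.21 zaxis [ 0.015  0.026 -1.   ] F [ 1.2 -0.1  0.4] op 0.644
shift [ -6.9 -17.3  -3.4]
wz 2.49
rotvec deg [1.52 0.83 2.51]
```

View pics/wd1.png

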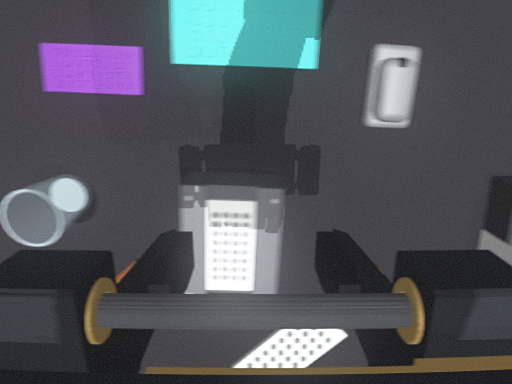

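```bash
python3 -m creep '[0,-10,-2,1.5,0.8,2.5,0,0,0,0,0,0]'; python3 - <<'E'
from h import *
tgt([.49,-.2,.3],178.3);rv(178.3)
s=snap('wrist','wd2')
b=cv2.imread('pics/wd2.png');cv2.imwrite('pics/wd2c.png',cv2.resize(b[165:305,160:305],None,fx=5.5,fy=4.2857,interpolation=cv2.INTER_CUBIC))
E
```

```text
clock: 4.07
tool_pos: [0.4829, -0.2047, 0.298]
eef_rot: [0.024, 1.0, -0.003, 0.0]
contact_force: [-0.4, -0.2, 0.6]
opening: 0.445
clock 4.07 pos [ 0.4829 -0.2047  0.298 ] xhead 177.26 zaxis [ 0.001 -0.007 -1.   ] F [-0.4 -0.2  0.6] op 0.445
shift [-6.9  5.  -2. ]
wz -1.04
rotvec deg [-0.38  0.05 -1.04]
```

View pics/wd2c.png

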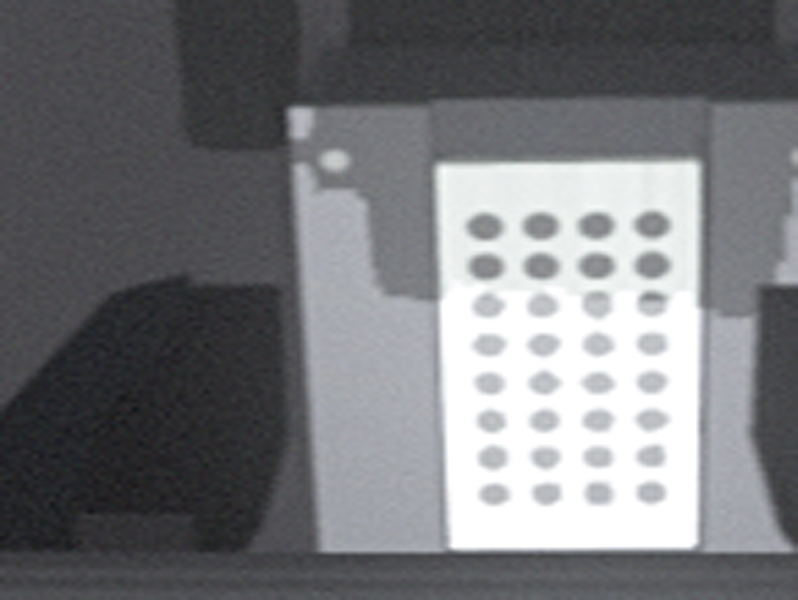

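```bash
python3 - <<'E'
from fitk import *
w=load('wd2');t=load('top0')
U=lambda a:np.array(a)/[5.5,4.2857]+(160,165)
V=lambda a:np.array(a)/3.1+(260,110)
md=[(-75,-29.5,60),(-75,29.5,60),(-75,-59,66)];ud=U([(432,102),(706,98),(288,107)])
mt=[(85,59,66),(85,-59,66),(-75,-59,66),(-75,59,66)];ut=V([(165,168),(288,173),(285,335),(160,330)])
for o in ([(w,md,ud)],[(t,mt,ut)],[(w,md,ud),(t,mt,ut)]):
    x,r=fit(o,[.6,-.2,-.03]);print('deck',np.round(x,4),r.tolist())
mp=[(-60,-28,66),(-60,28,66)];up=U([(436,162),(700,160)])
mq=[(60,28,66),(60,-28,66),(-60,-28,66),(-60,28,66)];uq=V([(196,190),(256,193),(253,319),(193,314)])
for z in (0,1):
  for o in ([(w,mp+[(60,-28,66),(60,28,66)],np.r_[up,U([(448,549),(698,546)])])],[(t,mq,uq)],[(w,mp,up),(t,mq,uq)]):
    x,r=fit(o,[.6,-.2,-.03]+[0]*z,z);print('plate',np.round(x,4),r.tolist())
E
```

```text
deck [ 0.5964 -0.1995 -0.036 ] [[-0.3, -0.3], [0.1, 0.1], [0.2, 0.2]]
deck [ 0.5963 -0.2014 -0.0249] [[0.2, -0.1], [-0.4, -0.0], [-0.1, 0.2], [0.3, -0.1]]
deck [ 0.5964 -0.1998 -0.0365] [[-0.6, -0.3], [-0.1, 0.1], [-0.1, 0.2], [0.0, -0.4], [-0.6, 0.2], [-1.0, 0.4], [-0.5, -0.4]]
plate [ 0.5977 -0.1995 -0.0309] [[0.1, 0.5], [-0.1, 0.3], [0.7, -0.6], [-0.8, -0.5]]
plate [ 0.5985 -0.2017 -0.0298] [[0.4, 0.5], [-0.4, 0.5], [-0.3, -0.8], [0.2, -0.2]]
plate [ 0.5974 -0.2005 -0.0422] [[-0.2, 0.1], [-0.3, 0.4], [0.3, 0.8], [-0.5, 1.0], [-0.9, -0.4], [-0.4, 0.0]]
plate [ 0.5956 -0.1995 -0.0308  0.0046] [[-0.2, 0.1], [0.2, -0.2], [0.5, -0.0], [-0.5, 0.1]]
plate [ 0.5928 -0.1966 -0.0307  0.0334] [[0.2, -0.0], [-0.1, -0.0], [-0.0, -0.2], [-0.1, 0.3]]
plate [ 0.5966 -0.2003 -0.0403  0.0026] [[-0.3, 0.2], [-0.1, 0.4], [0.3, 0.9], [-0.4, 1.0], [-0.8, -0.2], [-0.3, 0.2]]
```

```bash
python3 -m creep '[-24,1,34,-0.4,0,-1,-24,1,34,0,0,0,-24,1,34,0,0,0,-24,1,34,0,0,0,-24,1,34,0,0,0]' 0 20;python3 -m creep '[-20,0,20,0,0,0,-5,0,10,0,0,0,0,0,0,0,0,0]'; python3 - <<'E'
from h import *
tgt([.629,-.201,.072],178.2);rv(178.2)
E
```

```text
clock: 4.53
tool_pos: [0.6105, -0.1907, 0.1356]
eef_rot: [0.006, 1.0, 0.003, 0.009]
contact_force: [1.2, -0.5, 0.5]
opening: 0.026
clock: 4.78
tool_pos: [0.6391, -0.1777, 0.0968]
eef_rot: [-0.001, 1.0, 0.008, 0.006]
contact_force: [-0.1, -0.7, -0.5]
opening: 0.001
clock 4.78 pos [ 0.6391 -0.1777  0.0968] xhead -179.85 zaxis [ 0.013  0.017 -1.   ] F [-0.1 -0.7 -0.5] op 0.001
shift [ 10.4 -23.7  24.2]
wz 1.95
rotvec deg [0.98 0.72 1.96]
```

```bash
python3 -m creep '[5,-10,0,1,0.7,2,5,-10,4,0,0,0,0,-3,8,0,0,0,0,0,8,0,0,0,0,0,0,0,0,0]'; python3 - <<'E'
from h import *
tgt([.629,-.201,.068],178.2);rv(178.2)
E
```

```text
clock: 5.2
tool_pos: [0.6275, -0.1956, 0.0787]
eef_rot: [0.012, 1.0, 0.002, 0.001]
contact_force: [0.1, -0.1, -0.1]
opening: 0.006
clock 5.20 pos [ 0.6275 -0.1956  0.0787] xhead 178.61 zaxis [ 0.002  0.004 -1.   ] F [ 0.1 -0.1 -0.1] op 0.006
shift [-1.6 -5.4 10.7]
wz 0.41
rotvec deg [0.24 0.13 0.41]
```

```bash
python3 -m creep '[-1.5,-5,4,0.2,0.1,0.4,0,0,4,0,0,0,0,0,1,0,0,0,0,0,1,0,0,0,0,0,1,0,0,0]'; python3 -c "
from h import *
tgt([.629,-.201,.066],178.2)"
python3 -m creep '[0,0,1,0,0,0,0,0,1,0,0,0]';python3 -c "
from h import *
tgt([.629,-.201,.066],178.2);rv(178.2)"
```

```text
clock: 5.62
tool_pos: [0.6293, -0.2016, 0.068]
eef_rot: [0.016, 1.0, 0.0, 0.001]
contact_force: [-0.1, 0.1, 1.1]
opening: 0.006
clock 5.62 pos [ 0.6293 -0.2016  0.068 ] xhead 178.15 zaxis [ 0.003  0.001 -1.   ] F [-0.1  0.1  1.1] op 0.006
shift [0.3 0.6 2. ]
wz -0.05
clock: 5.78
tool_pos: [0.6296, -0.2015, 0.0665]
eef_rot: [0.016, 1.0, 0.0, 0.002]
contact_force: [-1.9, 0.2, 9.9]
opening: 0.005
clock 5.78 pos [ 0.6296 -0.2015  0.0665] xhead 178.16 zaxis [ 0.003  0.001 -1.   ] F [-1.9  0.2  9.9] op 0.005
shift [0.6 0.4 0.5]
wz -0.04
rotvec deg [ 0.05  0.19 -0.04]
```

```bash
python3 -m creep '[2,0,0.8,0,0,0,3,0,0.8,0,0,0,3,0,0.8,0,0,0]';python3 -c "
from h import *
tgt([.629,-.201,.066],178.2);rv(178.2)"
```

```text
clock: 6.03
tool_pos: [0.6257, -0.2011, 0.0666]
eef_rot: [0.016, 1.0, -0.0, 0.006]
contact_force: [1.8, 0.3, 5.3]
opening: 0.006
clock 6.03 pos [ 0.6257 -0.2011  0.0666] xhead 178.20 zaxis [ 0.013 -0.    -1.   ] F [1.8 0.3 5.3] op 0.006
shift [-3.3  0.2  0.7]
wz -0.0
rotvec deg [ 0.    0.72 -0.  ]
```

```bash
python3 -m creep '[5,0,1.2,0,0.7,0,5,0,1.2,0,0.2,0,5,0,1.2,0,0.2,0,5,0,1.2,0,0.2,0]';python3 - <<'E'
from h import *
tgt([.629,-.201,.066],178.2);rv(178.2)
s=snap('wrist','wd3')
E
```

```text
clock: 6.37
tool_pos: [0.6119, -0.2007, 0.0665]
eef_rot: [0.015, 1.0, -0.001, 0.003]
contact_force: [0.8, 0.1, 7.7]
opening: 0.005
clock 6.37 pos [ 0.6119 -0.2007  0.0665] xhead 178.23 zaxis [ 0.005 -0.002 -1.   ] F [0.8 0.1 7.7] op 0.005
shift [-17.1   0.2   0.6]
wz 0.03
rotvec deg [-0.08  0.3   0.03]
```

View pics/wd3.png

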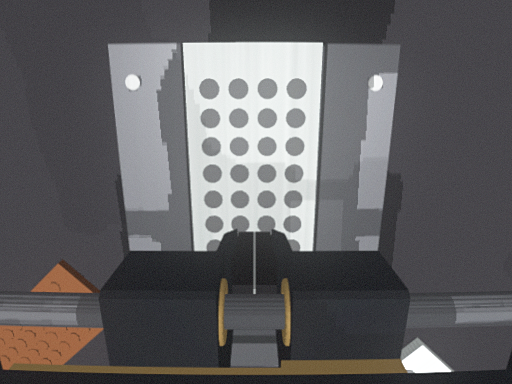

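```bash
python3 -m creep '[5,0,1.2,0,0.3,0,5,0,1.2,0,0.2,0,5,0,1.2,0,0.2,0,5,0,1.2,0,0.2,0,5,0,1.2,0,0.2,0]';python3 - <<'E'
from h import *
tgt([.568,-.2,.066],178.2);rv(178.2)
E
```

```text
clock: 6.83
tool_pos: [0.5938, -0.2002, 0.0665]
eef_rot: [0.015, 1.0, -0.002, 0.002]
contact_force: [1.4, 0.4, 8.6]
opening: 0.008
clock 6.83 pos [ 0.5938 -0.2002  0.0665] xhead 178.27 zaxis [ 0.005 -0.003 -1.   ] F [1.4 0.4 8.6] op 0.008
shift [25.8 -0.6  0.4]
wz 0.07
rotvec deg [-0.19  0.27  0.07]
```

```bash
python3 -m creep '[5,0,1.2,0,0.3,0,5,0,1.2,0,0.2,0,5,0,1.2,0,0.2,0,5,0,1.2,0,0.2,0]';python3 - <<'E'
from h import *
tgt([.568,-.2,.066],178.2);rv(178.2)
s=snap('wrist','wd4')
E
```

```text
clock: 7.17
tool_pos: [0.58, -0.1999, 0.0665]
eef_rot: [0.015, 1.0, -0.003, 0.002]
contact_force: [0.7, 0.3, 7.6]
opening: 0.008
clock 7.17 pos [ 0.58   -0.1999  0.0665] xhead 178.30 zaxis [ 0.005 -0.005 -1.   ] F [0.7 0.3 7.6] op 0.008
shift [12.  -0.5  0.5]
wz 0.1
rotvec deg [-0.28  0.28  0.1 ]
```

View pics/wd4.png

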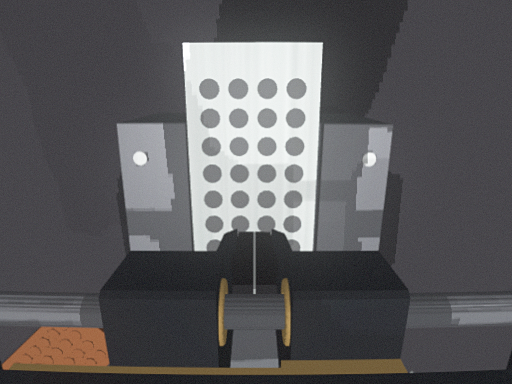

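```bash
python3 -m creep '[5,0,1.2,-0.2,0.3,0,5,0,1.2,0,0.2,0,4,0,1.0,0,0.2,0,0,0,0.5,0,0,0]';python3 - <<'E'
from h import *
tgt([.568,-.2,.066],178.2);rv(178.2)
s=snap('wrist','wd5');t=snap('top','top5')
b=cv2.imread('pics/wd5.png');cv2.imwrite('pics/wd5c.png',cv2.resize(b[30:180,100:420],None,fx=2.5,fy=2.5))
E
```

```text
clock: 7.55
tool_pos: [0.5693, -0.1997, 0.0665]
eef_rot: [0.015, 1.0, -0.001, 0.002]
contact_force: [-1.2, -0.3, 3.5]
opening: 0.007
clock 7.55 pos [ 0.5693 -0.1997  0.0665] xhead 178.32 zaxis [ 0.003 -0.003 -1.   ] F [-1.2 -0.3  3.5] op 0.007
shift [ 1.3 -0.3  0.5]
wz 0.12
rotvec deg [-0.16  0.18  0.12]
```

View pics/wd5c.png

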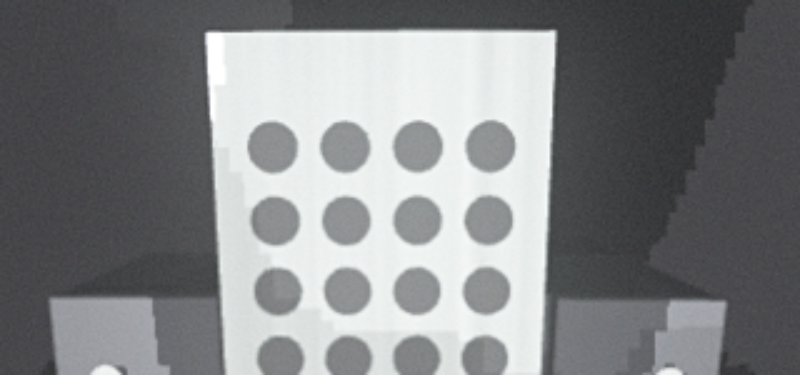

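```bash
python3 - <<'E'
from h import *
w=load('wd5')
for u in [(207,32),(555,30),(50,298),(725,300)]: print(np.round(atz(w,np.array(u)/2.5+(100,30),.066),4))
E
```

```text
[ 0.4768 -0.2254  0.066 ]
[ 0.4781 -0.1694  0.066 ]
[ 0.5191 -0.2566  0.066 ]
[ 0.5229 -0.1386  0.066 ]
```

```bash
python3 -m creep '[0,0,-10,0,0,0,0,0,-20,0,0,0,0,0,-20,0,0,0,10,0,-10,0,0,0,20,0,0,0,0,0]' 88 20;python3 -m creep '[20,0,0,0,0,0,15,0,0,0,0,0,5,0,0,0,0,0,0,0,0,0,0,0]';python3 - <<'E'
from h import *
tgt([.4965,-.198,.044],178.3);rv(178.3)
E
```

```text
clock: 8.07
tool_pos: [0.5386, -0.1971, 0.1279]
eef_rot: [0.014, 1.0, -0.0, -0.001]
contact_force: [0.0, -0.1, 0.7]
opening: 0.357
clock: 8.4
tool_pos: [0.4917, -0.1961, 0.1295]
eef_rot: [0.014, 1.0, -0.0, -0.004]
contact_force: [0.1, -0.5, 0.0]
opening: 0.662
clock 8.40 pos [ 0.4917 -0.1961  0.1295] xhead 178.37 zaxis [-0.007 -0.001 -1.   ] F [ 0.1 -0.5  0. ] op 0.662
shift [-5.5 -1.7 85.5]
wz 0.07
rotvec deg [-0.06 -0.41  0.07]
```

Opening still under way; let it finish and view the plate from here before going down.

```bash
python3 -m creep '[-3,-2,0,0,-0.4,0,-2,0,0,0,0,0,0,0,0,0,0,0,0,0,0,0,0,0]';python3 - <<'E'
from h import *
tgt([.4965,-.198,.044],178.3);rv(178.3)
s=snap('wrist','wd6');snap('scene','sc6')
a=cv2.imread('pics/sc6.png');cv2.imwrite('pics/sc6c.png',cv2.resize(a[150:290,90:290],None,fx=4,fy=4))
E
```

```text
clock: 8.73
tool_pos: [0.5, -0.1984, 0.1295]
eef_rot: [0.014, 1.0, -0.0, 0.001]
contact_force: [0.3, -0.2, -0.0]
opening: 0.968
clock 8.73 pos [ 0.5    -0.1984  0.1295] xhead 178.40 zaxis [ 0.003 -0.001 -1.   ] F [ 0.3 -0.2 -0. ] op 0.968
shift [ 3.8  0.4 85.5]
wz 0.1
rotvec deg [-0.05  0.17  0.1 ]
```

View pics/wd6.png

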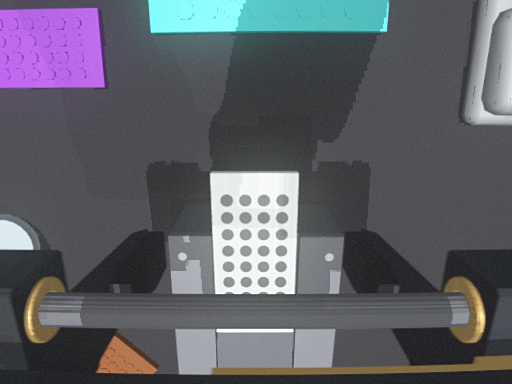

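View pics/sc6c.png

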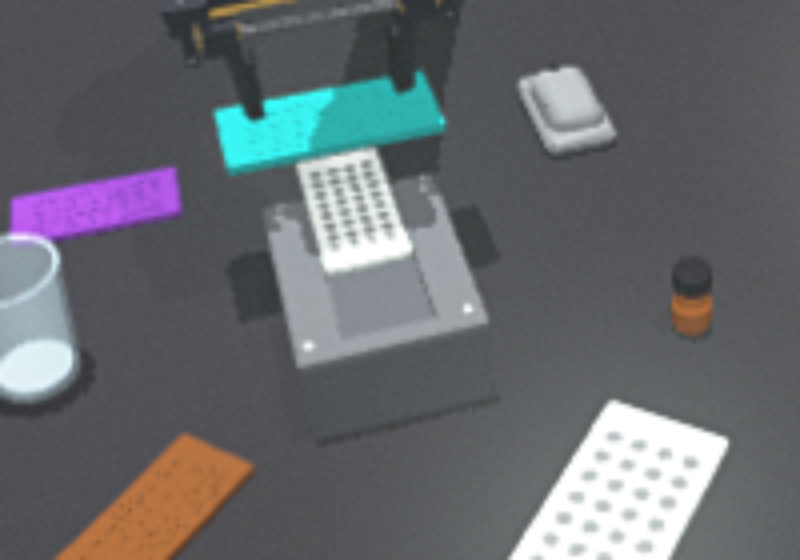

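```bash
python3 - <<'E'
from h import *
w=load('wd6')
for z in (.056,.066,.076):
  print(z,[np.round(atz(w,u,z),4)[:2] for u in [(211,172),(297.5,171)]])
E
python3 -m creep '[1.5,0,15,0,0,0,1,0,20,0,0,0,1,0,20,0,0,0,0,0,15,0,0,0,0,0,5,0,0,0]';python3 - <<'E'
from h import *
tgt([.4965,-.198,.044],178.3);rv(178.3)
E
```

```text
0.056 [array([ 0.4786, -0.2261]), array([ 0.4796, -0.1688])]
0.066 [array([ 0.4762, -0.2247]), array([ 0.4771, -0.17  ])]
0.076 [array([ 0.4739, -0.2233]), array([ 0.4747, -0.1712])]
clock: 9.25
tool_pos: [0.5008, -0.1985, 0.0535]
eef_rot: [0.014, 1.0, -0.001, 0.005]
contact_force: [-0.3, -0.8, -0.7]
opening: 0.998
clock 9.25 pos [ 0.5008 -0.1985  0.0535] xhead 178.45 zaxis [ 0.011 -0.002 -1.   ] F [-0.3 -0.8 -0.7] op 0.998
shift [4.4 0.4 9.4]
wz 0.15
rotvec deg [-0.1   0.61  0.15]
```

```bash
python3 -m creep '[4.5,0.5,5,0,0.6,0,0,0,4.5,0,0,0,0,0,0,0,0,0]';python3 - <<'E'
from h import *
tgt([.4965,-.198,.044],178.3);rv(178.3)
E
```

```text
clock: 9.5
tool_pos: [0.4961, -0.1974, 0.0425]
eef_rot: [0.013, 1.0, -0.001, -0.001]
contact_force: [0.3, -0.5, 0.5]
opening: 0.998
clock 9.50 pos [ 0.4961 -0.1974  0.0425] xhead 178.48 zaxis [-0.002 -0.001 -1.   ] F [ 0.3 -0.5  0.5] op 0.998
shift [-0.5 -0.6 -1.5]
wz 0.18
rotvec deg [-0.08 -0.13  0.18]
```

```bash
python3 -m creep '[0,-0.6,-1,0,0,0,0,0,0,0,0,0,0,0,0,0,0,0,0,0,0,0,0,0,0,0,0,0,0,0]' 45 40;python3 -m creep '[0,0,0,0,0,0,0,0,0,0,0,0]';python3 - <<'E'
from h import *
tgt([.4965,-.198,.044],178.3);rv(178.3)
E
```

```text
clock: 9.92
tool_pos: [0.4977, -0.1987, 0.0461]
eef_rot: [0.013, 1.0, -0.001, 0.001]
contact_force: [-0.4, -0.3, 0.2]
opening: 0.641
clock: 10.08
tool_pos: [0.4979, -0.1988, 0.0465]
eef_rot: [0.013, 1.0, -0.001, 0.001]
contact_force: [-0.8, -0.6, -0.8]
opening: 0.627
clock 10.08 pos [ 0.4979 -0.1988  0.0465] xhead 178.45 zaxis [ 0.003 -0.003 -1.   ] F [-0.8 -0.6 -0.8] op 0.627
shift [1.4 0.8 2.5]
wz 0.15
rotvec deg [-0.15  0.15  0.15]
```

```bash
python3 -m creep '[0,0,-4,0,0,0,0,0,-6,0,0,0,0,0,-10,0,0,0,0,0,-10,0,0,0,0,0,-5,0,0,0]' 45 50;python3 - <<'E'
from h import *
tgt([.4965,-.198,.044],178.3);rv(178.3)
s=snap('wrist','wl1');snap('scene','sl1')
a=cv2.imread('pics/sl1.png');cv2.imwrite('pics/sl1c.png',cv2.resize(a[150:290,90:290],None,fx=4,fy=4))
E
```

```text
clock: 10.5
tool_pos: [0.4964, -0.1984, 0.0836]
eef_rot: [0.013, 1.0, -0.001, -0.0]
contact_force: [0.0, -0.3, -1.1]
opening: 0.622
clock 10.50 pos [ 0.4964 -0.1984  0.0836] xhead 178.47 zaxis [-0.001 -0.002 -1.   ] F [ 0.  -0.3 -1.1] op 0.622
shift [-0.1  0.5 39.6]
wz 0.17
rotvec deg [-0.12 -0.05  0.17]
```

View pics/wl1.png

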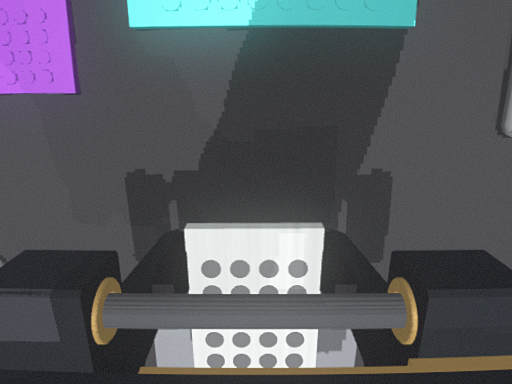

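View pics/sl1c.png

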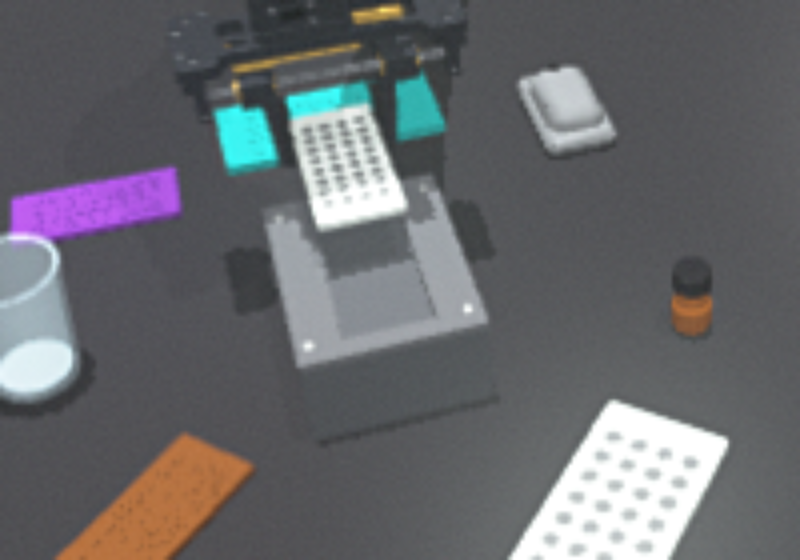

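```bash
python3 -m creep '[0,0,-15,0,0,0,0,10,-20,0,0,0,3,20,-15,0,0,-0.5,3,30,-5,0,0,-0.5,3,30,0,0,0,-0.5]';python3 -m creep '[3,30,0,0,0,-0.5,3,30,0,0,0,-0.5,3,30,0,0,0,-0.5,3,30,0,0,0,-0.5,3,30,0,0,0,-0.4]';python3 - <<'E'
from h import *
tgt([.394,.219,.12],182.35);rv(182.35)
E
```

```text
clock: 11.02
tool_pos: [0.489, -0.1147, 0.1401]
eef_rot: [0.008, 1.0, -0.004, 0.0]
contact_force: [0.5, -0.0, -2.4]
opening: 0.621
clock: 11.43
tool_pos: [0.4732, 0.0406, 0.1401]
eef_rot: [-0.012, 1.0, -0.004, 0.002]
contact_force: [1.0, 0.1, -0.9]
opening: 0.622
clock 11.43 pos [0.4732 0.0406 0.1401] xhead -178.62 zaxis [ 0.004 -0.008 -1.   ] F [ 1.   0.1 -0.9] op 0.622
shift [ 75.  180.4  18.4]
wz -0.97
rotvec deg [-0.45  0.21 -0.97]
```

```bash
python3 -m creep '[12,30,0,-0.4,0.2,-0.5,13,30,2,0,0,-0.5,13,30,2,0,0,0,13,30,2,0,0,0,12,25,2,0,0,0]';python3 -m creep '[6,12,4,0,0,0,3,4,2,0,0,0,0,0,0,0,0,0]';python3 - <<'E'
from h import *
tgt([.394,.219,.1],182.35);rv(182.35)
E
```

```text
clock: 11.85
tool_pos: [0.4047, 0.1921, 0.1319]
eef_rot: [-0.021, 1.0, 0.001, 0.003]
contact_force: [0.8, 0.9, -0.9]
opening: 0.624
clock: 12.1
tool_pos: [0.3908, 0.2159, 0.1255]
eef_rot: [-0.028, 1.0, 0.004, 0.002]
contact_force: [0.1, 0.2, -1.2]
opening: 0.623
clock 12.10 pos [0.3908 0.2159 0.1255] xhead -176.77 zaxis [ 0.004  0.007 -1.   ] F [ 0.1  0.2 -1.2] op 0.623
shift [-3.3  2.8 25.5]
wz 0.88
rotvec deg [0.4  0.26 0.88]
```

```bash
python3 -m creep '[-2,3,0,0.4,0.2,0.8,0,0,0,0,0,0,0,0,0,0,0,0]';python3 - <<'E'
from h import *
tgt([.394,.219,.1],182.35);rv(182.35)
for c in ('wrist','scene','top'):
    snap(c,c+'p1')
a=cv2.imread('pics/scenep1.png');cv2.imwrite('pics/sp1c.png',cv2.resize(a[110:250,240:400],None,fx=4.5,fy=4.2,interpolation=cv2.INTER_CUBIC))
a=cv2.imread('pics/topp1.png');cv2.imwrite('pics/tp1c.png',cv2.resize(a[130:290,130:270],None,fx=5,fy=3.75,interpolation=cv2.INTER_CUBIC))
E
```

```text
clock: 12.35
tool_pos: [0.3942, 0.2166, 0.1257]
eef_rot: [-0.019, 1.0, -0.001, 0.001]
contact_force: [-0.4, 0.3, -1.5]
opening: 0.623
clock 12.35 pos [0.3942 0.2166 0.1257] xhead -177.87 zaxis [ 0.001 -0.002 -1.   ] F [-0.4  0.3 -1.5] op 0.623
shift [ 0.1  2.5 25.7]
wz -0.22
rotvec deg [-0.14  0.07 -0.22]
```

View pics/wristp1.png

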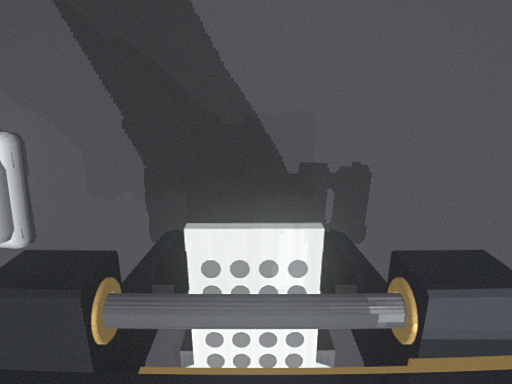

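View pics/sp1c.png

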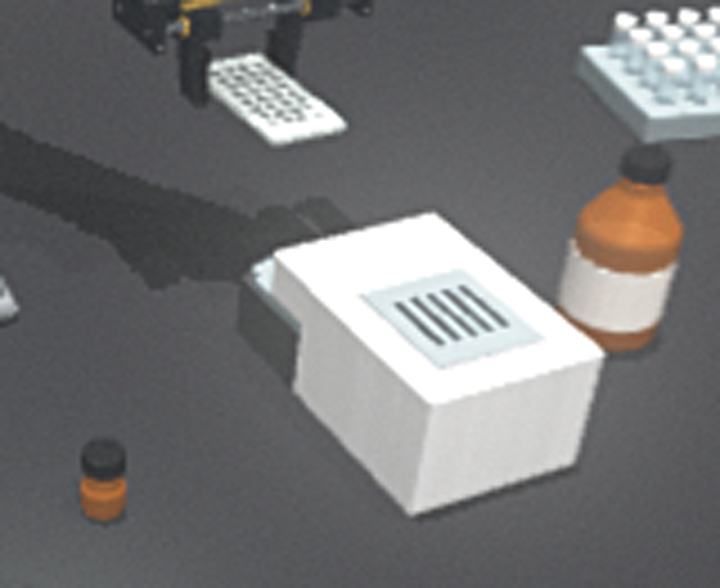

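View pics/tp1c.png

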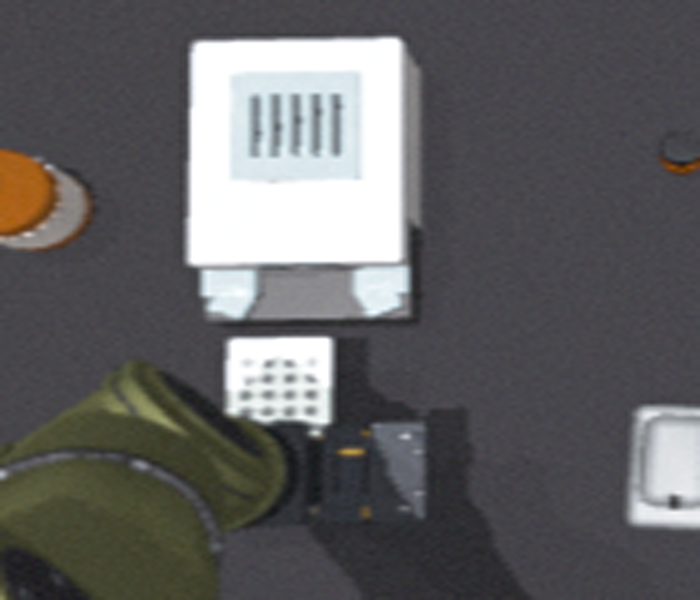

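```bash
python3 - <<'E'
from h import *
a=cv2.imread('pics/wristp1.png');cv2.imwrite('pics/wp1c.png',cv2.resize(a[210:300,170:340],None,fx=4.6,fy=4.6,interpolation=cv2.INTER_CUBIC))
E
```

```text
(no output)
```

View pics/wp1c.png

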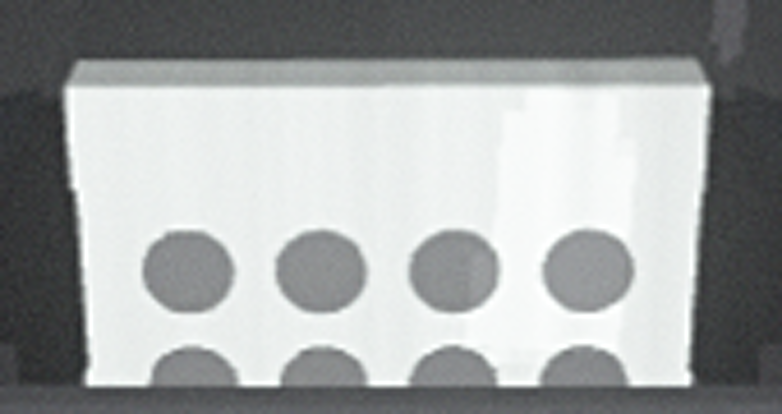

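```bash
cat > fitp.py <<'E'
from h import *
from scipy.optimize import least_squares
def fitp(S,obs,T0,edges=[]):
    # pose params: rotvec, trans in tool frame about nominal
    def pose(p):
        return R.from_rotvec(p[3:6]),p[:3]
    def res(p):
        r,t=pose(p);o=[]
        for k,m,uv,wt in obs:
            P=r.apply(np.array(m,float)/1e3)+t;o.append((wt*(proj(S[k],P)-uv)).ravel())
        for i,(k,y,uv) in enumerate(edges):
            P=r.apply([p[6+i],y/1e3,.006])+t;o.append((proj(S[k],P)-uv).ravel())
        return np.concatenate(o)
    n=len(edges);s=least_squares(res,np.r_[T0,np.full(n,.04)],loss='soft_l1')
    return s.x,np.round(res(s.x).reshape(-1,2),1).tolist()
E
python3 - <<'E'
from fitp import *
S={k:load(k+'p1') for k in('wrist','scene','top')}
W=lambda a:np.array(a)/4.6+(170,210)
ow=('wrist',[(-60,-28,6),(-60,28,6),(-60,-28,0),(-60,28,0)],W([(65,86),(711,86),(78,62),(700,61)]),1)
os_=('scene',[(60,28,6),(60,-28,6)],np.array([(345,123),(275,138)])/[4.5,4.2]+(240,110),1)
ot=('top',[(60,28,6),(60,-28,6)],np.array([(227,338),(333,337)])/[5,3.75]+(130,130),1)
ed=[('wrist',-28,(192,355)),('wrist',28,(317.5,355))]
T0=[.435,.218,.142,0,0,.04]
for o in ([ow],[ow,os_],[ow,ot],[ow,os_,ot]):
    x,r=fitp(S,o,T0,ed);print(np.round(x[:3],4),'rpy deg',np.round(np.degrees(x[3:6]),2));print(r)
tgt()
E
```

```text
[0.434  0.2188 0.1427] rpy deg [ 0.32 -1.98  2.29]
[[-0.1, -0.0], [0.2, -0.1], [0.0, -0.0], [-0.2, 0.1], [0.1, -0.0], [-0.0, -0.0]]
[0.4339 0.2188 0.1407] rpy deg [0.23 0.11 2.29]
[[-0.1, 0.3], [0.3, 0.2], [-0.0, -0.2], [-0.1, -0.1], [0.0, -1.1], [-0.3, -1.0], [1.1, -0.1], [-1.0, -0.1]]
[0.4341 0.2187 0.1425] rpy deg [ 0.16 -1.79  2.2 ]
[[-0.0, -0.0], [0.2, -0.0], [0.1, -0.0], [-0.2, 0.2], [-0.3, 0.4], [-1.4, 0.4], [0.0, -0.0], [-0.3, -0.0]]
[0.434  0.2187 0.1405] rpy deg [0.04 0.13 2.18]
[[-0.0, 0.3], [0.2, 0.3], [-0.0, -0.2], [-0.2, -0.0], [-0.0, -1.0], [-0.4, -0.9], [0.0, 0.5], [-1.2, 0.5], [0.9, -0.1], [-1.3, -0.1]]
clock 12.50 pos [0.394  0.2168 0.1257] xhead -177.86 zaxis [ 0.001 -0.002 -1.   ] F [-0.4 -0.  -0.9] op 0.623
```

```bash
python3 -m creep '[0,2,10,0,0,-0.2,0,1,20,0,0,0,0,0,20,0,0,0,0,0,20,0,0,0,0,0,10,0,0,0]';python3 -m creep '[0,0,2,0,0,0,0,0,0,0,0,0]';python3 - <<'E'
from h import *
tgt([.394,.2197,.039],182.35);rv(182.35)
E
```

```text
clock: 12.92
tool_pos: [0.399, 0.2182, 0.0459]
eef_rot: [-0.017, 1.0, 0.001, 0.005]
contact_force: [-0.3, -0.2, -1.4]
opening: 0.621
clock: 13.08
tool_pos: [0.3987, 0.2167, 0.042]
eef_rot: [-0.016, 1.0, 0.0, 0.004]
contact_force: [0.2, -1.1, -0.7]
opening: 0.62
clock 13.08 pos [0.3987 0.2167 0.042 ] xhead -178.16 zaxis [ 0.007  0.    -1.   ] F [ 0.2 -1.1 -0.7] op 0.620
shift [4.6 3.1 2.9]
wz -0.51
rotvec deg [-0.    0.41 -0.51]
```

```bash
python3 -m creep '[0,3,1.5,0,0.4,-0.5,0,0.5,1,0,0,0,0,0,0,0,0,0]';python3 - <<'E'
from h import *
tgt([.3987,.2199,.039],182.35);rv(182.35)
for c in ('wrist','scene','top'):
    snap(c,c+'p2')
a=cv2.imread('pics/scenep2.png');cv2.imwrite('pics/sp2c.png',cv2.resize(a[110:230,260:380],None,fx=5,fy=5,interpolation=cv2.INTER_CUBIC))
a=cv2.imread('pics/topp2.png');cv2.imwrite('pics/tp2c.png',cv2.resize(a[180:270,150:240],None,fx=6.6,fy=6.6,interpolation=cv2.INTER_CUBIC))
E
```

```text
clock: 13.33
tool_pos: [0.3996, 0.2202, 0.0407]
eef_rot: [-0.02, 1.0, 0.0, 0.001]
contact_force: [0.2, -0.3, -0.7]
opening: 0.62
clock 13.33 pos [0.3996 0.2202 0.0407] xhead -177.70 zaxis [ 0.001  0.001 -1.   ] F [ 0.2 -0.3 -0.7] op 0.620
shift [ 0.9 -0.2  1.7]
wz -0.05
rotvec deg [ 0.04  0.07 -0.05]
```

View pics/sp2c.png

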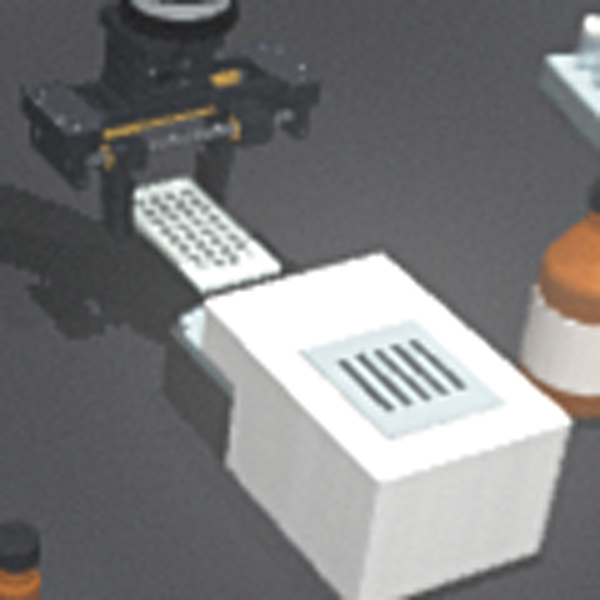

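View pics/tp2c.png

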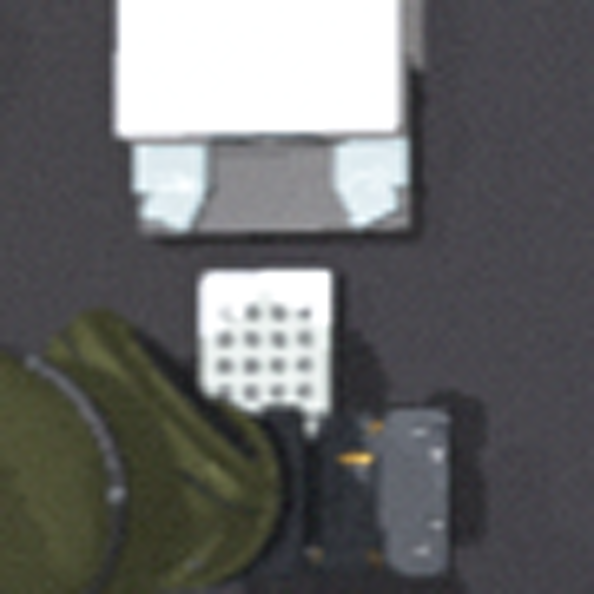

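```bash
python3 - <<'E'
from h import *
t=load('topp2');f=lambda u:np.array(u)/6.6+(150,180)
pl=[atz(t,f(u),.0605) for u in [(198,270),(334,270)]]
sl=[atz(t,f(u),.06) for u in [(207,150),(335,150),(206,185),(336,185)]]
mp=(pl[0]+pl[1])/2
print(np.round(pl,4),np.round(sl,4))
for i in(0,2):
    m=(sl[i]+sl[i+1])/2;print('slot mid',m, 'lateral', (mp[1]-m[1])-(mp[0]-m[0])*.041, np.linalg.norm(sl[i]-sl[i+1]))
E
```

```text
[[0.5003 0.2544 0.0605]
 [0.5018 0.1924 0.0605]] [[0.5556 0.2536 0.06  ]
 [0.5569 0.1948 0.06  ]
 [0.5394 0.2531 0.06  ]
 [0.5408 0.1935 0.06  ]]
slot mid [0.55625538 0.22418371 0.06      ] lateral 0.0014394311901928091 0.05884042386459428
slot mid [0.54009168 0.22330392 0.06      ] lateral 0.0016565077420377405 0.05962610969494371
```

```bash
python3 -m creep '[-5,-0.7,1,0,0,0,-8,0,0.5,0,0,0,-8,0,0,0,0,0,-8,0,0,0,0,0,-2,0,0,0,0,0]';python3 - <<'E'
from h import *
tgt([.499,.2240,.0395],182.35);rv(182.35)
E
```

```text
clock: 13.9
tool_pos: [0.434, 0.2208, 0.0401]
eef_rot: [-0.02, 1.0, 0.0, 0.001]
contact_force: [1.2, 0.4, -0.9]
opening: 0.623
clock 13.90 pos [0.434  0.2208 0.0401] xhead -177.68 zaxis [ 0.003  0.001 -1.   ] F [ 1.2  0.4 -0.9] op 0.623
shift [-65.1   0.6   0.8]
wz -0.03
rotvec deg [ 0.05  0.17 -0.02]
```

```bash
python3 -m creep '[-6,0.3,0.8,0,0.2,0,-6,0.2,0.4,0,0,0,-6,0,0.2,0,0,0,-1,0,0,0,0,0]';python3 - <<'E'
from h import *
tgt([.499,.2240,.0385],182.35);rv(182.35)
for c in ('scene','top'):
    snap(c,c+'p3')
a=cv2.imread('pics/topp3.png');cv2.imwrite('pics/tp3c.png',cv2.resize(a[180:270,150:240],None,fx=6.6,fy=6.6,interpolation=cv2.INTER_CUBIC))
E
```

```text
clock: 14.23
tool_pos: [0.4564, 0.2218, 0.0385]
eef_rot: [-0.019, 1.0, 0.001, 0.0]
contact_force: [0.3, 0.2, -1.7]
opening: 0.623
clock 14.23 pos [0.4564 0.2218 0.0385] xhead -177.77 zaxis [ 0.     0.001 -1.   ] F [ 0.3  0.2 -1.7] op 0.623
shift [-42.7   0.5   0. ]
wz -0.12
rotvec deg [ 0.07  0.01 -0.12]
```

View pics/tp3c.png

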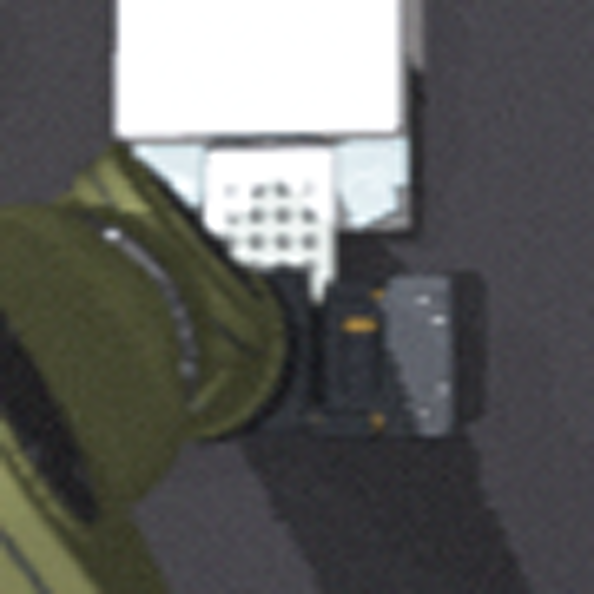

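```bash
python3 -m creep '[-5,0,0,0,0,0,-5,0.2,0,0,0,0,-5,0.2,0,0,0,0,-2,0,0,0,0,0]';python3 - <<'E'
from h import *
tgt([.499,.2240,.0385],182.35);rv(182.35)
E
```

```text
clock: 14.67
tool_pos: [0.4715, 0.2227, 0.0383]
eef_rot: [-0.021, 1.0, -0.0, -0.002]
contact_force: [0.6, -0.3, -2.1]
opening: 0.622
clock 14.67 pos [0.4715 0.2227 0.0383] xhead -177.64 zaxis [-0.004 -0.001 -1.   ] F [ 0.6 -0.3 -2.1] op 0.622
shift [-27.6   0.1  -0.3]
wz 0.01
rotvec deg [-0.02 -0.23  0.01]
```

```bash
python3 -m creep '[-5,0,0.3,0,-0.2,0,-5,0,0.3,0,0,0,-5,0,0.3,0,0,0,-4,0,0,0,0,0]';python3 - <<'E'
from h import *
tgt([.499,.2240,.0370],182.35);rv(182.35)
E
```

```text
clock: 15.0
tool_pos: [0.4919, 0.2236, 0.0372]
eef_rot: [-0.021, 1.0, -0.0, -0.0]
contact_force: [0.5, 0.2, -0.7]
opening: 0.621
clock 15.00 pos [0.4919 0.2236 0.0372] xhead -177.62 zaxis [-0.001 -0.001 -1.   ] F [ 0.5  0.2 -0.7] op 0.621
shift [-7.1  0.1  0.2]
wz 0.03
rotvec deg [-0.04 -0.04  0.03]
```

```bash
python3 -m creep '[-2,0,0.5,0,0,0,-2,0,0.3,0,0,0,-1,0,0,0,0,0]';python3 - <<'E'
from h import *
tgt([.499,.2240,.0370],182.35);rv(182.35)
E
```

```text
clock: 15.25
tool_pos: [0.4987, 0.2237, 0.0364]
eef_rot: [-0.02, 1.0, -0.0, 0.0]
contact_force: [-0.6, -0.3, -1.2]
opening: 0.625
clock 15.25 pos [0.4987 0.2237 0.0364] xhead -177.67 zaxis [ 0. -0. -1.] F [-0.6 -0.3 -1.2] op 0.625
shift [-0.3  0.3 -0.6]
wz -0.02
rotvec deg [-0.02  0.02 -0.02]
```

```bash
python3 -m creep '[-1.5,0,0.4,0,0,0,-1,0,0.3,0,0,0]';python3 -c "
from h import *
tgt()"
```

```text
clock: 15.42
tool_pos: [0.4997, 0.2237, 0.0358]
eef_rot: [-0.021, 1.0, -0.001, -0.001]
contact_force: [-4.0, -0.4, 6.1]
opening: 0.624
clock 15.42 pos [0.4997 0.2237 0.0358] xhead -177.64 zaxis [-0.003 -0.001 -1.   ] F [-4.  -0.4  6.1] op 0.624
```

```bash
python3 -m creep '[-1.2,0,0,0,0,0,-1.2,0,0,0,0,0]';python3 -c "
from h import *
tgt()"
```

```text
clock: 15.58
tool_pos: [0.4997, 0.2237, 0.036]
eef_rot: [-0.021, 1.0, -0.001, -0.003]
contact_force: [-3.2, -0.2, 2.4]
opening: 0.62
clock 15.58 pos [0.4997 0.2237 0.036 ] xhead -177.60 zaxis [-0.007 -0.002 -1.   ] F [-3.2 -0.2  2.4] op 0.620
```

```bash
python3 -m creep '[0,0,0,0,0.4,0,0,0,0,0,0,0,0,0,0,0,0,0,0,0,0,0,0,0]' 80;python3 - <<'E'
from h import *
tgt([.4995,.224,.1])
for c in ('wrist','top'): snap(c,c+'r1')
E
```

```text
clock: 15.92
tool_pos: [0.5022, 0.2241, 0.0361]
eef_rot: [-0.021, 1.0, -0.0, -0.005]
contact_force: [-0.8, -0.0, -0.5]
opening: 0.903
clock 15.92 pos [0.5022 0.2241 0.0361] xhead -177.61 zaxis [-0.01  -0.001 -1.   ] F [-0.8 -0.  -0.5] op 0.903
shift [  3.3  -0.1 -63.8]
```

View pics/wristr1.png

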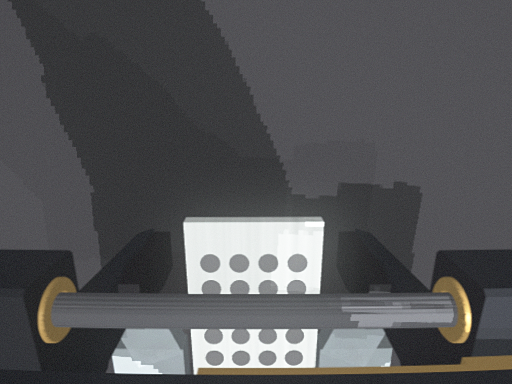

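Released; retreat up and back and check.

```bash
python3 -m creep '[2,0,-8,0,-0.4,0,2,0,-20,0,0,0,2,0,-30,0,0,0,4,0,-35,0,0,0,8,0,-35,0,0,0]';python3 -m creep '[8,0,-35,0,0,0,8,0,-30,0,0,0,4,0,-20,0,0,0,0,0,0,0,0,0,0,0,0,0,0,0]';python3 - <<'E'
from h import *
tgt([.4995,.224,.3],182.35)
for c in ('wrist','top','scene'): snap(c,c+'r2')
a=cv2.imread('pics/wristr2.png');cv2.imwrite('pics/wr2c.png',cv2.resize(a[130:300,190:360],None,fx=3.5,fy=3.5,interpolation=cv2.INTER_CUBIC))
E
```

```text
clock: 16.43
tool_pos: [0.4807, 0.2213, 0.1632]
eef_rot: [-0.021, 1.0, -0.004, -0.007]
contact_force: [0.9, -0.1, 0.2]
opening: 0.907
clock: 16.85
tool_pos: [0.4605, 0.2222, 0.262]
eef_rot: [-0.021, 1.0, -0.001, 0.0]
contact_force: [1.4, -0.3, -1.0]
opening: 0.905
clock 16.85 pos [0.4605 0.2222 0.262 ] xhead -177.55 zaxis [ 0.    -0.001 -1.   ] F [ 1.4 -0.3 -1. ] op 0.905
shift [-39.    0.1 -38. ]
wz 0.1
```

View pics/wr2c.png

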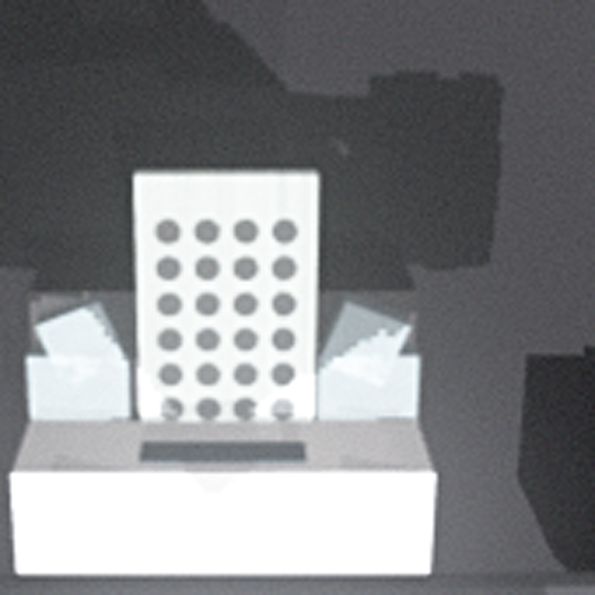

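View pics/scener2.png

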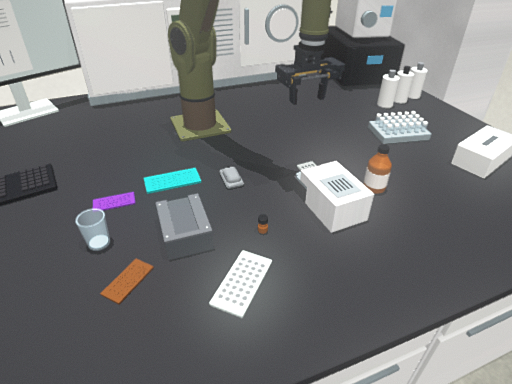

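```bash
python3 - <<'E'
from fitk import *
w=load('wristr2');f=lambda a:np.array(a)/3.5+(190,130)
md=[(-60,-62,50),(-60,62,50),(-40,-62,60),(-40,62,60),(-20,-62,95),(-20,62,95),(-40,-30,60)]
d,r=fit([(w,md,f([(31,291),(416,291),(27,355),(420,355),(11,472),(437,472),(129,356)]))],[.58,.227,.04]);print('dock',np.round(d,4),r.tolist())
c=[atz(w,f(u),.056) for u in [(133,172),(320,172)]]
yaw=-np.arctan2(c[1][0]-c[0][0],c[1][1]-c[0][1]);m=(c[0]+c[1])/2
print(np.round(c,4),'yaw',yaw)
e=np.array([np.cos(d[2]),np.sin(d[2])]);v=m[:2]-d[:2]
print('front in dock x %.4f y %.4f (want -0.100)'%(v@e, v@np.array([-e[1],e[0]])))
for k in (.054,.056,.060):
    c=[atz(w,f(u),k) for u in [(133,172),(320,172)]];print(k,np.linalg.norm(c[0]-c[1]))
E
```

```text
dock [0.5792 0.2273 0.0415] [[-0.3, -0.7], [0.5, -0.6], [0.2, 1.1], [-0.1, 1.2], [0.4, -0.7], [-0.7, -0.6], [-0.0, 0.9]]
[[0.4803 0.1954 0.056 ]
 [0.4779 0.2524 0.056 ]] yaw 0.0425778143804233
front in dock x -0.1001 y 0.0008 (want -0.100)
0.054 0.05738191324412485
0.056 0.05705813541666693
0.06 0.05641057976175116
```

```bash
python3 -c "
from h import *
print(finish_job());tgt()"
```

```text
the job is handed in; nothing more can be done
None
the job is handed in; nothing more can be done
```

The plate is in the sampler's slot, against the stop, released, and the job is handed in. The clock read about 17 s of the 61 s allowed; `finish_job` reports no verdict.

- **Drawing out:** I pressed on the plate with the closed gripper (4–10 N) and drew it out until it overhung by about 43 mm.
- **Carrying and inserting:** I pinched it by its long sides, lifted it, and slid it into the slot. It stopped advancing at about 4 N along the slot and 6 N on the bed, and I let go.

**Last checks:** From the last wrist picture:

| Quantity | Measured | Target |
|---|---|---|
| Plate's outer end, along the slot from the sampler's origin | -100.1 mm | -100 mm |
| Plate's offset from the slot's centre line | 0.8 mm | – |
| Plate's turn | 0.043 rad | 0.0415 rad (sampler, same picture) |

In that same picture the gripper is clear of everything. The last scene picture shows no bystander moved or knocked over, judged by eye.

**Disagreements:**
- The top camera put the sampler about 2–3 mm further to -y than the wrist camera did. I went with the wrist view.
- While the plate was held, a fit from the wrist camera alone suggested about 2° of pitch, but adding the scene camera gave level. I took it as level, and it went in freely.
- I did not measure the plate's flatness or height separately after release. Both rest on the contact with the bed and the wrist view.

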